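# Load the last vial and hold the carousel's index plunger out

### The arm

A 7-joint arm with a two-finger parallel gripper is mounted at the origin on the work surface. World frame = base frame: x ahead of the robot, y to its left, z up, the work surface at z = 0. Lengths are in m, angles in degrees, forces in N, time in s.
With the tool pointing down it reaches from about 0.4 to 0.9 m from the base axis. Payload 5.6 kg.
Tool frame: the origin (TCP) lies midway between the tips of the shut fingers; the grasp point (between the pads) lies 19 mm behind it (r.grip_depth is the distance from the TCP to the grasp point, in m); z points along the fingers, y is the line along which they close (so a half turn about z gives the same grasp; the last joint's range is limited). The gripper opens to 92 mm and grips with 3 to 60 N. Pads are 20 mm wide; open, the fingers measure 128 mm over their backs; the gripper's body (75 mm by 189 mm) begins 69 mm behind the grasp point.
Start: joints at [66.635, 26.786, -0.665, 91.828, 0.344, 61.387, -3.226], TCP at [0.232, -0.607, 0.215] pointing down, gripper open.
Joint ranges: [-144.91, 144.91], [-17.63, 115.5], [-89.93, 88.59], [15.96, 139.68], [-74.01, 254.01], [8.47, 105.57], [-167.45, 167.45]. Speed limits (degrees/s): [147.25, 147.25, 180, 180, 180, 180, 180].

### API

Orientations are given as [roll, pitch, yaw] about the fixed x, y, z axes, in that order (R = Rz(yaw) Ry(pitch) Rx(roll)).
In Python, from workcell import r, grip, kinematics, readout, cams gives the robot as it stands. Calls block until the motion is done:
- r.move_ptp(position, orientation): joint-space move of the TCP to a pose.
- r.movel(position, rotation=None, max_speed=0.15, max_force=None): straight line of the TCP; rotation=None keeps the orientation; max_speed is the mean speed in m/s. With max_force (N) it stops when the force on the tool has changed by that much, and returns True; else False.
- r.set_joints(angles): joint-space move.
- grip(opening): opening from 0.0 (shut) to 1.0 (fully open); the grip force is fixed at half the most; returns when the fingers have stopped.
- r.pause(seconds).
- kinematics.ik(position, orientation): joint angles nearest the present ones, or None.
- readout.get_obs(): the state.
- cams.grab_frame(name): name is "scene" or "top" or "wrist"; returns a dict with "img" (384x512x3 uint8, red, green, blue), "fx", "fy", "cx", "cy" (pixels), "k1" (the pictures are not rectified: a ray, as slopes to the right and down, at radius r is drawn at 1 + k1 r^2 times it, then the intrinsics apply), "R" (3x3) and "t" (3): a world point X has camera coordinates R X + t; the wrist camera has in their place "mount" (4x4, takes a point from camera to tool coordinates, whose origin is the TCP and whose axes are the flange's). Camera axes: x right, y down, z forward; pixel columns grow to the right and rows downward; lengths in m; the calibration is good to about 2 mm. A picture is of the moment at which its call begins: read the wrist's pose just before it. There is no depth.
A pose or a line that the arm cannot do raises r.MotionError and nothing moves.
- r.close_job(): hands the job in; it is judged then, once.
The state is a dict: "time": time; "joint_pos": joint angles; "dq": joint speeds; "effort": joint torques, N m; "eef_pos": TCP position; "tool_rot": TCP orientation; "ft_force": force on the tool from outside, world axes, zero at the start; "wrist_torque": the same for the moment, N m; "gripper_width": opening from 0.0 (shut) to 1.0 (fully open); "grasp_force": force on a finger pad.
Only numpy, scipy, OpenCV 4.12 (cv2) and the standard library are available. Lean on these libraries where they do the work, as an engineer would, in place of code of your own. Each camera call takes 0.05 s, during which the arm holds its last target. There are 200 camera calls.

### The job

Take the short capped sample vial out of the desk rack and put it all the way down in the one empty sleeve of the vial carousel, and let go of it. Then pull the sprung index plunger, on the bracket at the carousel's rim, straight up by its knob as far as it goes, and finish while still holding it there, so that I can turn the carousel. Do not turn the carousel yourself, and leave the other vials, the tall tube, the mug and the stapler where they are.

Things in the scene. Friction and masses are not known exactly. Their poses are not given: they have to be found in the camera images.
- vial: the short capped sample vial to be loaded: amber glass 24 mm across with a black screw cap 26 mm across and 20 mm high, 70 mm tall in all, 45 g. Starts upright in one of the two end holes of the desk rack, its lowest 30 mm in the hole. Origin at the centre of its underside, z up along its axis.
- rack: white plastic desk rack, a block 62 (x) x 176 (y) x 40 (z) mm that stays put on the desk. Three holes 26 mm across and 30 mm deep in a row along its y axis at y = -56, 0, +56 mm; the middle one is free. Origin at the centre of its underside on the desk (z = 0).
- tall_tube: taller capped tube of the same diameters as the vial but 105 mm tall, upright in the other end hole of the desk rack; not to be touched. Origin at the centre of its underside.
- carousel: vial carousel, base bolted down. On it turns an index disc 230 mm across (top 26 mm above the desk) with six upright sleeves, 60 degrees apart on a 65 mm radius, and a black hub knob 40 mm across (top 84 mm up). Origin: centre of the underside, on the desk, z up. Empty sleeve at local (-32.5, 56.3) mm; the index plunger's axis at local (0, -105) mm, on a steel bracket.
- empty_sleeve (a point): centre of the inner floor of the one empty sleeve, 30 mm above the desk; the sleeve is 34 mm across outside, 28 mm inside, 30 mm deep, its rim 60 mm above the desk. A vial fully down stands on this point, its top 100 mm above the desk. The two neighbouring sleeves, 65 mm away centre to centre, hold vials.
- rotor (a joint): turning angle of the carousel's rotor in rad, 0 at its present station. While the plunger is seated its pin locks the rotor to within about 0.02 rad; with the plunger pulled it turns freely with light friction.
- plunger (a joint): lift of the sprung index plunger in m: 0 = pin seated in its hole in the index disc, 0.015 = fully back, against its stop. The 12 mm pin sits 10 mm deep in the disc. The spring pulls it down with about 7 N at 0, rising to 13 N at the stop; it does not latch and snaps back when let go.
- index_knob: black mushroom knob of the index plunger, turning idly on it: 31 mm across, 22 mm high, widest 7 to 18 mm above its origin, necked to 21 mm below. Origin on the axis at its underside, 76.5 mm above the desk when seated, 91.5 when fully back. Under it a fixed body 23 mm across (from 64 mm up), a hexagon 31 mm across (56 to 64) and the bracket (top 56 mm). Nearest vial axes 59 mm away.
- loaded1: capped amber glass sample vial like the one to be loaded (70 mm tall), standing in a carousel sleeve; at the plunger's side (local 32.5, -56.3 mm). Origin at the centre of its underside.
- loaded2: capped amber glass sample vial like the one to be loaded (70 mm tall), standing in a carousel sleeve; local 65, 0 mm. Origin at the centre of its underside.
- loaded3: capped amber glass sample vial like the one to be loaded (70 mm tall), standing in a carousel sleeve; local 32.5, 56.3 mm, next to the empty sleeve. Origin at the centre of its underside.
- loaded4: capped amber glass sample vial like the one to be loaded (70 mm tall), standing in a carousel sleeve; local -65, 0 mm, next to the empty sleeve. Origin at the centre of its underside.
- loaded5: capped amber glass sample vial like the one to be loaded (70 mm tall), standing in a carousel sleeve; at the plunger's side (local -32.5, -56.3 mm). Origin at the centre of its underside.
- mug: white ceramic mug, 80 mm across, 95 mm tall, standing on the desk; a bystander. Origin at the centre of its underside.
- stapler: black desk stapler 36 x 130 x 54 mm lying on the desk, long along its y axis; a bystander. Origin at the centre of its underside.
Things that resemble listed ones, but are neither listed nor needed, are in the scene too. Leave any purple or red look-alike of the vial alone.

How it is judged:
By the outcome, as a careful person would: the job done as asked, in the order asked, and still so for the second after the job is handed in, while the arm keeps its last pose, push and grip.
It also fails if it takes over 45 s, if anything falls off the work surface, if the arm or the gripper's body presses on something with over 40 N, if the wrist force passes 120 N, or if a joint passes its speed limit or range.

## Working session

There is one attempt and no reset: what is moved stays moved. The work goes in short steps, each a Python script; the robot and the scene stay as the last script left them, time stands still between calls to the robot, and variables do not carry over. Pictures are saved under pics/ and viewed, at most 10 in all, crops included, and the job is handed in when it is done.

```bash
ls; mkdir -p pics; cat > h.py <<'E'
import numpy as np, cv2
from workcell import r, grip, kinematics, readout, cams
E
python3 - <<'E'
from h import *
for n in ("scene","top"):
    f=cams.grab_frame(n); cv2.imwrite(f"pics/{n}0.png",cv2.resize(f["img"][:,:,::-1],(800,600),interpolation=cv2.INTER_CUBIC))
    print(n,f["fx"],f["cx"],f["cy"],f["k1"],np.round(f["R"],3).tolist(),f["t"])
o=readout.get_obs();print({k:o[k] for k in("time","eef_pos","tool_rot","gripper_width","ft_force")})
E
```

```text
pics
scene 432.3266975451154 260.88127953862727 193.70046826287685 -0.12572149110450848 [[0.821, 0.571, 0.015], [0.43, -0.6, -0.675], [-0.376, 0.56, -0.738]] [-0.5407543  -0.18864934  1.2379216 ]
top 426.8726981164652 253.60000330015288 191.0863207564799 -0.0743292191602309 [[-0.011, -1.0, 0.015], [-0.982, 0.008, -0.189], [0.189, -0.017, -0.982]] [0.03165077 0.60917012 1.13138356]
{'time': 0.1, 'eef_pos': array([ 0.23165896, -0.60674637,  0.21371629]), 'tool_rot': array([-1.79907200e+02,  5.00495294e-03,  2.08976467e+01]), 'gripper_width': 0.9987632209093517, 'ft_force': array([ 0.11998463,  0.44695085, -0.66807215])}
```

View pics/top0.png

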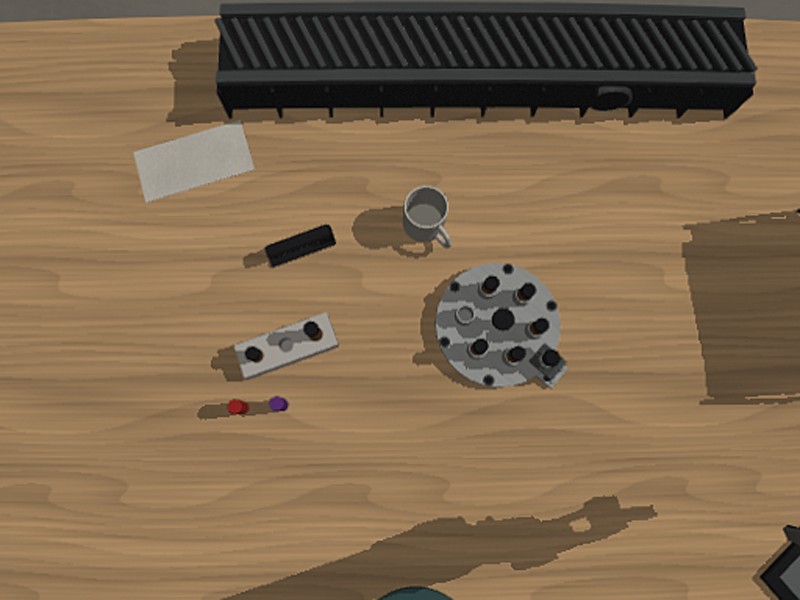

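View pics/scene0.png

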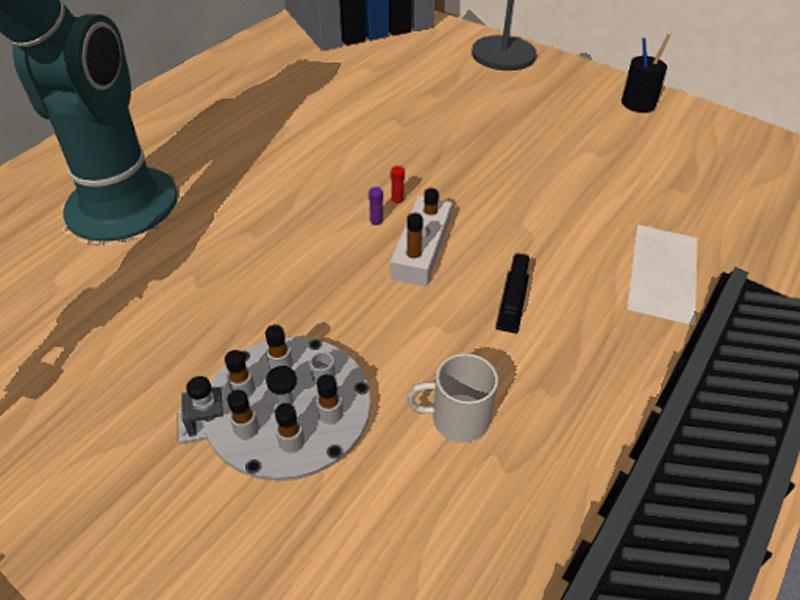

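Top view: the short vial is at (254,354) in the rack's left end hole and the tall tube is at (313,330). The carousel hub is at (503,319), the empty sleeve at (465,314) and the index knob at (551,357). The scene view agrees: short vial (431,200), tall tube (415,220), empty sleeve (322,361), knob (200,386). Next I'll fit the poses.

```bash
cat > fit.py <<'E'
from h import *
from scipy.optimize import least_squares
s=1.5625
def proj(f,X):
    K=np.array([[f["fx"],0,f["cx"]],[0,f["fy"],f["cy"]],[0,0,1.]])
    return cv2.projectPoints(np.atleast_2d(X).astype(float),cv2.Rodrigues(np.array(f["R"],float))[0],np.array(f["t"],float),K,np.array([f["k1"],0,0,0,0]))[0][:,0]
F={n:cams.grab_frame(n) for n in("scene","top")}
def place(p,L):
    L=np.array(L,float)/1000; c,s_=np.cos(p[2]),np.sin(p[2])
    return np.c_[p[0]+c*L[:,0]-s_*L[:,1],p[1]+s_*L[:,0]+c*L[:,1],L[:,2]]
def fit(name,L,obs,p0):
    def res(p): return np.concatenate([(proj(F[n],place(p,L))-(np.array(o)+.5)/s+.5).ravel() for n,o in obs.items()])
    q=least_squares(res,p0,loss="soft_l1"); print(name,q.x[:2].round(4),np.degrees(q.x[2]).round(2)); print(res(q.x).round(1).tolist()); return q.x
E
cat > f1.py <<'E'
from fit import *
z=92
L=[[0,0,80],[-32.5,56.3,60],[-65,0,z],[-32.5,-56.3,z],[32.5,-56.3,z],[65,0,z],[32.5,56.3,z],[0,-105,90]]
p=fit("car",L,{"top":[(503,319),(465,314),(480,346),(516,354),(540,326),(526,292),(490,285),(550,358)],
 "scene":[(282,380),(322,361),(276,334),(236,360),(237,400),(287,415),(327,384),(200,388)]},[.6,-.15,1.])
print("empty, knob",place(p,L)[[1,7]].round(4).tolist())
L=[[0,-56,60],[0,56,95],[0,0,40],[31,88,40],[-31,88,40],[31,-88,40],[-31,-88,40]]
obs={"top":[(254,355),(313,330),(286,345)],"scene":[(431,198),(415,221),(432,230)]}
# rack: short vial taken at -y or +y decided by the fit of yaw
q=fit("rack",L[:3],obs,[.5,.3,np.pi])
print("vial",place(q,L)[:2].round(4).tolist())
E
python3 f1.py
```

```text
car [ 0.5677 -0.1591] -41.94
[-0.2, 0.0, -0.1, -0.2, -0.1, 0.0, 0.7, -0.4, 0.5, -0.5, 1.0, -1.0, 0.6, -1.2, 0.3, 0.0, -0.1, -1.7, 0.0, -0.6, -0.3, 0.0, -0.4, -0.2, 1.2, -0.1, -0.4, -1.1, 0.3, 0.2, -0.4, -0.9]
empty, knob [[0.5811, -0.0955, 0.06], [0.4975, -0.2372, 0.09]]
rack [0.5308 0.2256] 199.81
[-0.6, -0.3, -1.2, -0.2, -0.7, -0.0, -0.2, 1.6, -0.2, 3.5, -6.2, 0.0]
vial [[0.5118, 0.2783, 0.06], [0.5497, 0.1729, 0.095]]
```

```bash
sed -i 's/\[0,-56,60\],\[0,56,95\]/[0,-56,72],[0,56,107]/; s/L\[:3\],obs/L[:2],{k:v[:2] for k,v in obs.items()}/' f1.py; python3 f1.py | tail -3
cat > look.py <<'E'
from fit import *
from scipy.spatial.transform import Rotation
def wrist(name):
    o=readout.get_obs(); f=cams.grab_frame("wrist")
    T=np.eye(4); T[:3,:3]=Rotation.from_euler("xyz",o["tool_rot"],degrees=True).as_matrix(); T[:3,3]=o["eef_pos"]
    C=np.linalg.inv(T@np.array(f["mount"])); f["R"],f["t"]=C[:3,:3],C[:3,3]
    np.save(f"pics/{name}.npy",f,allow_pickle=True); cv2.imwrite(f"pics/{name}_raw.png",f["img"][:,:,::-1])
    return f
E
cat > a.py <<'E'
from look import *
print(np.round(cams.grab_frame("wrist")["mount"],3).tolist())
car=np.array([.5677,-.1591,np.radians(-41.94)])
pts={"v":np.array([[.512,.277,.08]]),"s":np.array([[.5811,-.0955,.06],[.4975,-.2372,.0985]])}
ims=[]
for n,pos in(("s",[.53,-.15,.27]),("v",[.50,.26,.24])):
    yaw=48 if n=="s" else 20
    for y in(yaw,yaw-180):
        try: r.move_ptp(pos,[180,0,y]); break
        except r.MotionError as e: print(e)
    f=wrist("w"+n); im=f["img"][:,:,::-1].copy()
    print(y,readout.get_obs()["joint_pos"].round(0),proj(f,pts[n]).round(1).tolist())
    for u in proj(f,pts[n]): cv2.drawMarker(im,tuple(int(round(a)) for a in u),(0,255,0),0,9)
    ims.append(im)
cv2.imwrite("pics/w1.png",cv2.resize(np.hstack(ims),(800,300),interpolation=cv2.INTER_AREA))
E
python3 a.py
```

```text
rack [0.5307 0.2222] 199.56
[-0.3, -0.8, -0.4, -0.7, -0.7, -1.2, -1.0, 0.5]
vial [[0.512, 0.275, 0.072], [0.5495, 0.1694, 0.107]]
[[0.001, -0.958, -0.287, 0.081], [1.0, 0.001, 0.0, 0.0], [-0.0, -0.287, 0.958, -0.17], [0.0, 0.0, 0.0, 1.0]]
48 [ 31.  16. -22. 101.   7.  64. -36.] [[259.9, 107.4], [285.7, 238.8]]
20 [  -5.   21.  -33.  101.   13.   62. -112.] [[247.4, 161.9]]
```

View pics/w1.png

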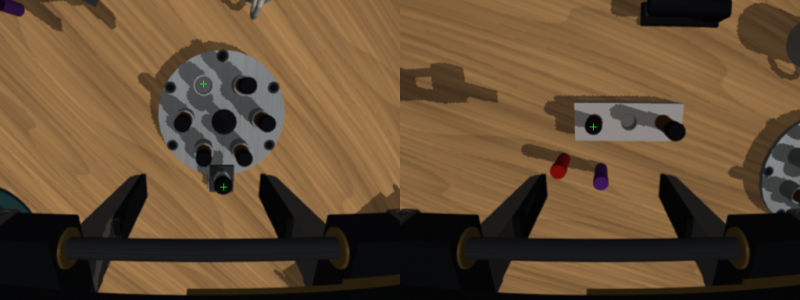

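The wrist views show the fitted marks landing on the sleeve (left, 203,84), the knob (223,187) and the short vial's cap (right, 593,127). I'll zoom in to refine them.

```bash
python3 - <<'E'
import numpy as np,cv2
out=[]
for n,(u,v) in(("s",(260,107)),("s",(286,239)),("v",(247,162))):
    im=np.load(f"pics/w{n}.npy",allow_pickle=True).item()["img"][v-26:v+26,u-26:u+26,::-1]
    im=cv2.resize(im,(260,260),interpolation=cv2.INTER_CUBIC); im=np.clip(im*1.6,0,255).astype(np.uint8)
    for k in range(0,260,50): im[k,::4]=(0,255,255);im[::4,k]=(0,255,255)
    out.append(im)
cv2.imwrite("pics/c1.png",np.hstack(out))
E
```

```text
(no output)
```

View pics/c1.png

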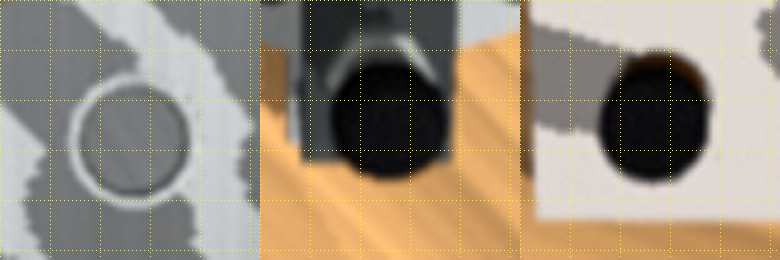

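```bash
python3 - <<'E'
from fit import *
def inv(n,uv,z):
    f=np.load(f"pics/w{n}.npy",allow_pickle=True).item()
    return least_squares(lambda p:(proj(f,[p[0],p[1],z])[0]-uv),[.5,0 if n=="s" else .25]).x.round(4)
print(inv("s",(260.3,109.),.06),inv("s",(285.8,237.2),.0965),inv("v",(247.6,161.8),.08))
print(readout.get_obs()["time"])
E
```

```text
[ 0.5801 -0.0973] [ 0.4985 -0.2364] [0.5122 0.2768]
4.15
```

```bash
cat > b.py <<'E'
from look import *
grip(.48)
x,y=.5121,.2767
r.move_ptp([x,y,.12],[180,0,20])
print(r.movel([x,y,.051],[180,0,20],.08,max_force=10))
grip(0); o=readout.get_obs(); print(o["eef_pos"],o["gripper_width"],o["grasp_force"],o["ft_force"],o["tool_rot"])
r.movel([x,y,.20],max_speed=.12)
o=readout.get_obs(); print(o["gripper_width"],o["grasp_force"],o["ft_force"])
r.move_ptp([.5806,-.0965,.20],[180,0,78])
r.movel([.5806,-.0965,.115],max_speed=.12)
r.pause(.3)
f=wrist("w3"); print(readout.get_obs()["time"],readout.get_obs()["eef_pos"])
im=f["img"][:,:,::-1].copy(); fs=cams.grab_frame("scene")["img"][:,:,::-1]
a=cv2.resize(im,(600,450)); b=cv2.resize(fs[180:310,100:260],(0,0),fx=3,fy=3)
cv2.imwrite("pics/w3.png",im if 0 else a); cv2.imwrite("pics/s3.png",b)
E
python3 b.py
```

```text
False
[0.51238841 0.27675948 0.05133598] 0.272569636980399 30.000395631504944 [-0.0091195  1.1153583  1.356352 ] [ 1.79998066e+02 -3.80053760e-02  1.99960086e+01]
0.2711725590687163 29.999848786854795 [ 0.15194121  0.41347824 -0.25649601]
11.1167 [ 0.58080784 -0.09663645  0.11543222]
```

View pics/w3.png

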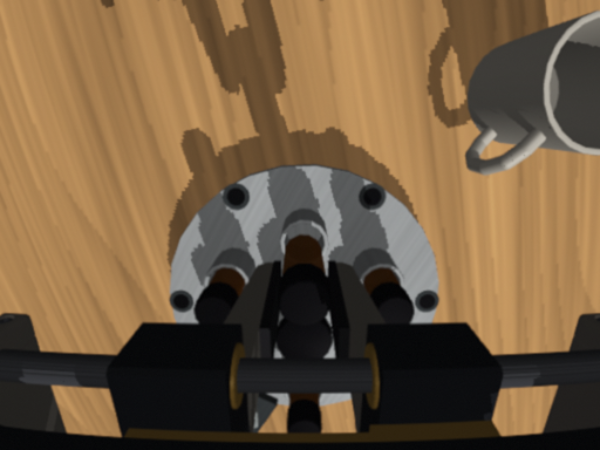

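The held vial is above the empty sleeve, with the sleeve rim at about (303,235) and the vial bottom at about (303,250). I'll zoom in with model circles to check centring.

```bash
cat > c.py <<'E'
from fit import *
f=np.load("pics/w3.npy",allow_pickle=True).item()
k=8;u0,v0,W,H=218,168,84,70
th=np.linspace(0,2*np.pi,100)
def circ(im,c,z,R,col):
    X=np.c_[c[0]+R*np.cos(th),c[1]+R*np.sin(th),0*th+z]
    p=(proj(f,X)-[u0,v0]+.5)*k
    cv2.polylines(im,[p.round().astype(int)],True,col,1)
base=f["img"][v0:v0+H,u0:u0+W,::-1]
im=cv2.resize(base,None,fx=k,fy=k,interpolation=cv2.INTER_CUBIC); im=np.clip(im*1.5,0,255).astype(np.uint8)
circ(im,(.5806,-.0965),.06,.017,(0,255,0))
circ(im,(.5806,-.0965),.06,.014,(0,255,0))
circ(im,(.5808,-.0966),.0744,.012,(0,0,255))
cv2.imwrite("pics/c3.png",im)
E
python3 c.py
```

```text
(no output)
```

View pics/c3.png

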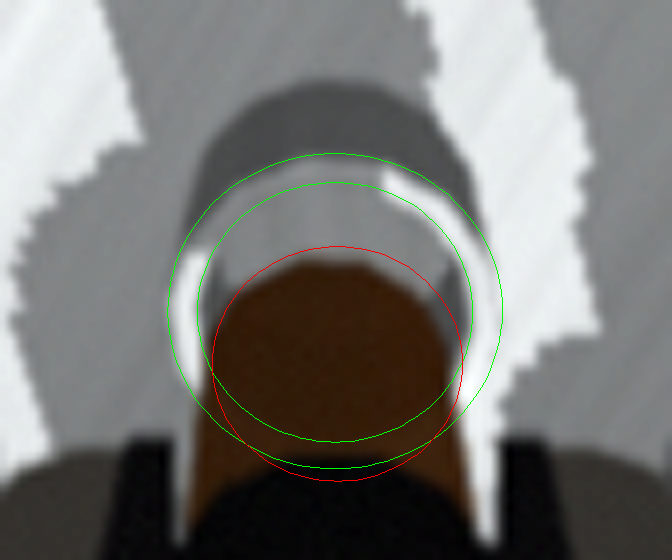

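Laterally the vial and rim centres match, at about x=336 for both. Vertically they agree to about 0.5 mm, against 2 mm of clearance, so I'm inserting now.

```bash
cat > d.py <<'E'
from look import *
x,y=.5808,-.0967
print(r.movel([x,y,.0695],max_speed=.04,max_force=8)); o=readout.get_obs(); print(o["eef_pos"],o["ft_force"],o["gripper_width"],o["time"])
E
python3 d.py
```

```text
True
[ 0.58104864 -0.09666505  0.07128012] [ 1.25008146 -0.19448869  4.00020414] 0.27405720775613035 12.3917
```

```bash
cat > e.py <<'E'
from look import *
grip(.48); r.movel([.581,-.0967,.19],max_speed=.12)
r.move_ptp([.498,-.2368,.19],[180,0,48]); 
r.movel([.498,-.2368,.13],max_speed=.12); r.pause(.2)
f=wrist("w4"); o=readout.get_obs(); print(o["time"],o["eef_pos"],o["joint_pos"].round(0),o["ft_force"])
im=f["img"][:,:,::-1].copy()
th=np.linspace(0,2*np.pi,100)
def circ(c,z,R,col):
    p=proj(f,np.c_[c[0]+R*np.cos(th),c[1]+R*np.sin(th),0*th+z]); cv2.polylines(im,[(p*16).round().astype(int)],True,col,1,shift=4)
circ((.498,-.2368),.0945,.0155,(0,255,0)); circ((.5806,-.0965),.1,.013,(0,0,255))
a=cv2.resize(np.clip(im*1.4,0,255).astype(np.uint8),(480,360)); s=cams.grab_frame("scene")["img"][195:315,110:250,::-1]
cv2.imwrite("pics/w4.png",np.hstack([cv2.resize(im[:,120:400],(438,600)),cv2.copyMakeBorder(cv2.resize(s,(350,300)),0,300,0,0,0)]))
E
python3 e.py
```

```text
15.7 [ 0.49846036 -0.23701594  0.13077313] [ 45.  27. -29. 108.  17.  49. -35.] [-0.71959272  0.04783084  0.42376544]
```

View pics/w4.png

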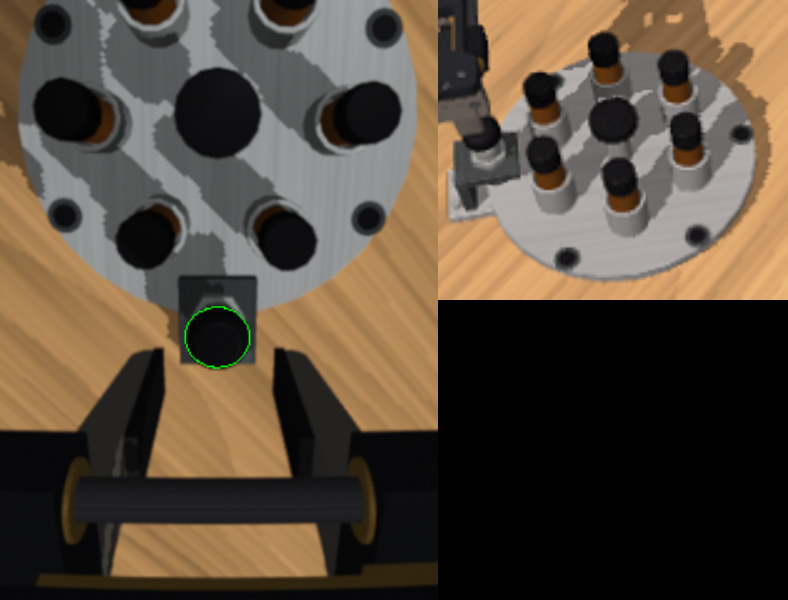

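The vial stands level with its neighbours in the formerly empty sleeve. The green model circle matches the knob at (217,337), so I'm gripping and pulling.

```bash
cat > g.py <<'E'
from look import *
x,y=.498,-.2368
print(r.movel([x,y,.070],max_speed=.06,max_force=10)); o=readout.get_obs(); print(o["eef_pos"])
grip(0); o=readout.get_obs(); z0=o["eef_pos"][2]; print(o["eef_pos"],o["gripper_width"],o["grasp_force"],o["ft_force"],o["time"])
for dz in(.005,.010,.013,.015,.0165,.018):
    p=o["eef_pos"]; h=r.movel([x,y,.070+dz],max_speed=.02,max_force=30); r.pause(.1)
    o=readout.get_obs(); print(dz,h,(o["eef_pos"][2]-z0).round(4),o["ft_force"].round(1),round(o["grasp_force"],1),round(o["gripper_width"],3))
    if h or -o["ft_force"][2]>19: break
fr=cams.grab_frame("scene")["img"][195:315,90:250,::-1]; cv2.imwrite("pics/s5.png",cv2.resize(fr,(640,480),interpolation=cv2.INTER_CUBIC)); print(o["time"])
E
python3 g.py
```

```text
False
[ 0.49833468 -0.23693135  0.0703952 ]
[ 0.49811455 -0.23685033  0.07033272] 0.3203201978505934 30.000508571974933 [-0.46617078  0.13168651  3.45515182] 17.375
0.005 False 0.0042 [  3.   -1.3 -10.3] 30.0 0.319
0.01 False 0.0096 [  3.3  -0.8 -11.4] 30.0 0.317
0.013 False 0.0126 [  3.1  -1.  -13.4] 30.0 0.32
0.015 False 0.0146 [  3.4  -0.3 -13.5] 30.0 0.316
0.0165 False 0.0155 [  4.4  -1.3 -18.7] 30.0 0.319
0.018 False 0.0158 [  7.1  -2.7 -28. ] 30.0 0.321
19.825
```

View pics/s5.png

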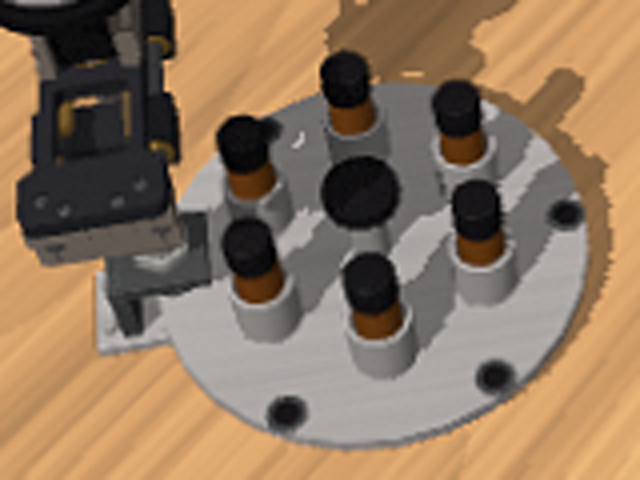

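The force rises steeply from 13.5 N once the lift reaches 15 mm, so the plunger is at its stop and the knob isn't slipping. The other vials look undisturbed. I'll ease the pull a little, check that it holds, and hand in.

```bash
python3 - <<'E'
from h import *
r.movel([.498,-.2368,.0870],max_speed=.01)
for i in range(3):
    o=readout.get_obs(); print(o["time"],o["eef_pos"].round(4),o["ft_force"].round(1),round(o["gripper_width"],3)); r.pause(.6)
if -o["ft_force"][2]>16 and o["eef_pos"][2]>.085: print("close",r.close_job())
E
```

```text
20.125 [ 0.4975 -0.2365  0.0861] [  5.4  -2.4 -21.2] 0.318
20.725 [ 0.4975 -0.2366  0.086 ] [  5.6  -2.3 -21.9] 0.317
21.325 [ 0.4975 -0.2365  0.086 ] [  5.7  -2.4 -21.8] 0.321
the job is handed in; nothing more can be done
close None
```

The vial is fully down in the empty sleeve and released, and I handed the job in at about 22 s with the index plunger held at its upper stop (15 mm lift, steady 22 N pull).

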